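Spring check of a dental tilt table

ROBOT

A 6-joint arm with a two-finger parallel gripper is mounted at the origin on a cart in front of the work surface, level with it; the furniture and walls round the work are solid. World frame = base frame: x ahead of the robot, y to its left, z up, the work surface at z = 0. Lengths are in mm, angles in rad, forces in N, time in s.
With the tool pointing down it reaches from about 275 to 1000 mm from the base axis. Payload 8.4 kg.
Tool frame: the origin (TCP) lies on the centre line of the jaws, within the pads' length; the fingertips stand r.tip_reach ahead of it and the grasp point (between the pads) lies 11 mm behind it (r.tip_reach is the distance from the TCP to the fingertips, in mm); z points along the fingers, y is the line along which they close (so a half turn about z gives the same grasp; the last joint's range is limited). The gripper opens to 85 mm and grips with 20 to 120 N. Pads are 22 mm wide; open, the fingers measure 114 mm over their backs; the gripper's body (76 mm by 85 mm) begins 54 mm behind the grasp point. The pads swing forward as they close: fully open they stand 13 mm farther back than shut.
Start: joints at [1.168, 0.353, 1.633, -0, 1.155, -0.002], TCP at [243.846, 575.471, 239.281] pointing down, gripper open.
Joint ranges: [-2.63, 2.63], [-0.92, 2.1], [0.06, 2.66], [-1.3, 4.44], [0, 2.69], [-3.02, 3.02]. Speed limits (rad/s): [2.22, 2.22, 2.79, 3.14, 3.14, 3.14].

INTERFACE

Orientations are given as [roll, pitch, yaw] about the fixed x, y, z axes, in that order (R = Rz(yaw) Ry(pitch) Rx(roll)).
In Python, from rig import r gives the robot as it stands.
- The arm moves only by the tool carry_out, never from a script. Its argument "targets" is a list of rows, each an object with "dp": the shift along the tool's x, y, z in mm, a list of three; "yaw": the turn about the tool's z in degrees. A call has 1 to 12 rows; each row is the pose to reach, as a shift and turn from the pose commanded when the call began, along the tool's axes at that moment; what a row does not reach only later rows make up. A row lasts 1/8 s, in which the tool goes at most 62.5 mm and 10.7 degrees, less where a joint would pass 70% of its speed; a pose out of reach is approached as far as the arm can. A call with a gripper value outside its range is refused whole. "fingers" is the opening, from -1 (shut) to 1 (fully open), so that 0 is half open, set as the call begins (left out, the last holds). The fingers move at their own pace and stop on an object; "grip_force" is the grip in N (left out, the last holds). Time passes only in rows, so rows that repeat a pose let the fingers close. It gives the time, the measured TCP pose, the force, the opening and the grip force at its end, in the units of the state.
- r.sense(): the state, without advancing time (a new reading comes with each control period).
- r.grab_frame(name): name is "scene" or "top" or "wrist"; returns the picture (420x560x3 uint8, red, green, blue); there is no depth.
- r.get_calibration(name): a dict with "fx", "fy", "cx", "cy" (pixels), "rvec" (rotation vector, rad) and "tvec" (3), from world to camera coordinates, as OpenCV has them. Camera axes: x right, y down, z forward; pixel columns grow to the right and rows downward; lengths in mm; the calibration is good to about 2 mm. A picture is of the moment at which its call begins: read the wrist's pose just before it. get_calibration takes no time and is no camera call; for the wrist camera it gives the pose at the moment of the call.
- r.sign_off(): hands the job in; it is judged then, once.
The state is a dict: "clock": time; "qpos": joint angles; "qvel": joint speeds; "joint_efforts": joint torques, N m; "eef_pos": TCP position; "tcp_rot": TCP orientation; "contact_force": force on the tool from outside, world axes, zero at the start; "wrist_torque": the same for the moment, N m; "opening": opening from 0.0 (shut) to 1.0 (fully open); "grasp_force": force on a finger pad.
Only numpy, scipy, OpenCV 4.12 (cv2) and the standard library are available. Lean on these libraries where they do the work, as an engineer would, in place of code of your own. Each camera call takes 0.05 s, during which the arm holds its last target. There are 200 camera calls.

TASK

Check the two spring corners of the tilt table that carries the plaster model. With the fingertips, press the round pad at the table's left front corner down until the pointer there is level with the tip of the index collar on the scale post beside it, not clearly past it, keep it there for about a second, then let the corner spring fully back up; after that do the same at the right front corner. Press only: pick nothing up, and neither touch the plaster model nor shift it, the collars or the things lying round the table.

Things in the scene. Friction and masses are not known exactly. Their poses are not given: they have to be found in the camera images.
- tilt_table: fixed grey foot, 180 x 180 x 14 mm. Origin: centre of its underside on the worktop; x points to the table's back, away from the robot (turned up to 20 degrees), y to the left as the robot sees it, z up. Beside each front corner, 60 mm in front and 131 mm left or right of the origin, stands an upright aluminium scale post, 8 x 12 mm, its top 98 mm above the worktop
- pad_left: black round rubber pad, 26 mm across, 12 mm high, on the plate's left front corner. Origin: centre of its top, at rest 102 mm above the worktop. It goes straight down against a spring: about 4 N at first, about 10 N at the lowest index, 36 mm travel to a hard stop; it springs back when let go. Nearest are the plaster model (over 30 mm away) and the scale post (50 mm)
- pad_right: the same press pad on the right front corner; origin at the centre of its top
- pointer_left (a point): sharp tip of the steel pointer that sticks out sideways from the left front corner of the plate; at rest 85 mm above the worktop. It moves down about 1.3 mm for each mm the left pad goes down, and does not move when the right pad is pressed
- pointer_right (a point): the same pointer tip at the right front corner
- index_left (a point): tip of the small wedge on the black index collar (18 x 20 x 12 mm) clamped on the left scale post, facing the pointer tip; its height, 50 to 70 mm above the worktop, differs from run to run and between the two posts. The pointer is at the mark when both tips have the same height
- index_right (a point): the same index tip on the right scale post, at its own height
- left_tilt (a joint): tilt of the left front corner, rad: 0 fully up, grows as the left pad is pressed (the pad goes down 132 mm per rad, the pointer 170 mm per rad), stop at 0.27
- right_tilt (a joint): the same for the right front corner
- plaster_model: loose plaster arch model, 62 x 66 x 28 mm, origin at the centre of its underside, standing on the plate between four low ledges; to be left alone
- model_seat (a point): the point of the plate's top on which the model's origin stands. The aluminium tilt plate, 170 (x) x 184 (y) x 10 mm, top 90 mm above the worktop, rests on a pivot ball under the middle of its rear edge and on two spring barrels under the front corners; its pads lie 60 mm in front of and 75 mm left and right of the table's origin
- tweezers: loose black tweezers, 18 x 128 x 9 mm, lying in front of the table; a bystander. Origin: centre of the underside
- polishing_tin: loose round tin with blue lid, 64 mm across, 28 mm high, right of the table; a bystander. Origin: centre of the underside
- stone_block: loose grey dressing stone, 24 x 52 x 16 mm, behind the table; a bystander. Origin: centre of the underside

How it is judged:
By the outcome, as a careful person would: the job done as asked, in the order asked, and still so for the second after the job is handed in, with the robot touching nothing.
It also fails if it takes over 54 s, if anything falls off the work surface, if the arm or the gripper's body presses on something with over 40 N, if the wrist force passes 120 N, or if a joint passes its speed limit or range.

## Working session

There is one attempt and no reset: what is moved stays moved. The work goes in short steps, Python scripts to look and compute and a tool call to move; the robot and the scene stay as the last step left them, time stands still between calls to the robot, and variables do not carry over. Pictures are saved under pics/ and viewed, at most 13 in all, crops included, and the job is handed in when it is done.

Besides the shell and the picture viewer there is one more tool, called after ">>>" as name([rows], argument=value, ...), one row to a line, values as JSON. carry_out: Moves the arm, as the interface text tells. Its arguments: {"type":"object","properties":{"targets":{"type":"array","items":{"type":"object","properties":{"dp":{"type":"array","items":{"type":"number"}},"yaw":{"type":"number"}}}},"fingers":{"type":"number"},"grip_force":{"type":"number"}},"required":["targets"]}

```bash
mkdir -p pics; ls; cat > h.py <<'E'
import numpy as np,cv2
from rig import r
def cal(n):
    c=r.get_calibration(n);R=cv2.Rodrigues(np.array(c['rvec'],float))[0];t=np.array(c['tvec'],float).ravel()
    K=np.array([[c['fx'],0,c['cx']],[0,c['fy'],c['cy']],[0,0,1.]]);return K,R,t
def ray(C,p):
    K,R,t=C;d=R.T@np.linalg.inv(K)@np.array([p[0],p[1],1.]);return -R.T@t,d/np.linalg.norm(d)
def plane(C,p,z):
    o,d=ray(C,p);return o+d*(z-o[2])/d[2]
def tri(obs):
    A=np.zeros((3,3));b=np.zeros(3);
    for C,p in obs:
        o,d=ray(C,p);M=np.eye(3)-np.outer(d,d);A+=M;b+=M@o
    X=np.linalg.solve(A,b);return X,[np.linalg.norm((np.eye(3)-np.outer(ray(C,p)[1],ray(C,p)[1]))@(X-ray(C,p)[0])) for C,p in obs]
def proj(C,X):
    K,R,t=C;q=K@(R@np.array(X,float)+t);return q[:2]/q[2]
def snap(n,f):
    C=cal(n);im=r.grab_frame(n);cv2.imwrite('pics/'+f,im[:,:,::-1]);np.savez('pics/'+f+'.npz',K=C[0],R=C[1],t=C[2]);return C,im
E
python3 - <<'E'
from h import *
s=r.sense();print(s['clock'],s['eef_pos'],s['tcp_rot'],s['contact_force'],s['opening'],r.tip_reach)
for n in('scene','top'):
    C,im=snap(n,n+'0.png');print(n,-C[1].T@C[2],C[0][0,0],C[1][2])
E
```

```text
pics
0.0 [243.66269993 575.03963303 238.55208776] [-3.14018134e+00 -2.07140374e-05  2.74077342e+00] [1.16275277 0.02905113 1.16465772] 1.000872353502382 8.0
scene [ 79.42509143 333.22604289 630.44459142] 459.1087446709011 [ 0.61802462 -0.46815338 -0.63156787]
top [509.54655724 -87.50561438 940.49551044] 523.1952561393227 [ 0.06900878  0.00361476 -0.9976095 ]
```

View pics/scene0.png

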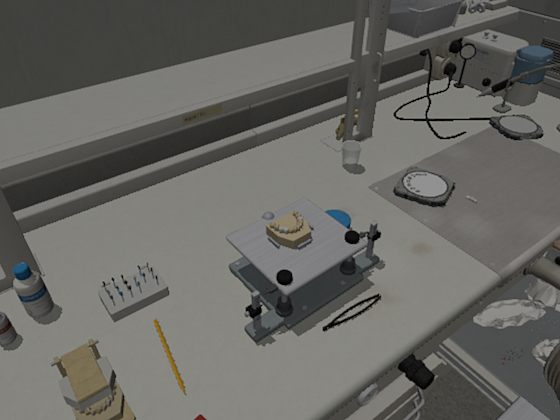

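View pics/top0.png

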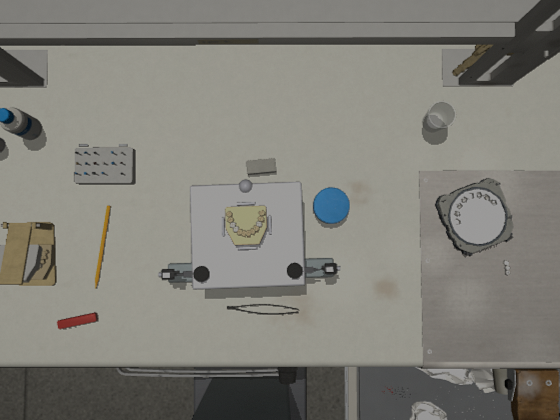

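Scene view: left pad at (284,278), right pad at (352,237), and the posts with their collars at about (256,310) and (373,235). Top view: pads at (201,274) and (294,271), posts at (167,275) and (331,269), tweezers at (262,309), tin at (331,205).

```bash
python3 - <<'E'
from h import *
S={n:(cal(n),cv2.imread(f'pics/{n}0.png')) for n in('scene','top')}
def dark(n,p,w=14):
    im=S[n][1].max(2);x,y=p;m=(im[y-w:y+w,x-w:x+w]<45).astype(np.uint8)
    k,l,st,c=cv2.connectedComponentsWithStats(m);i=l[w,w];print(n,st[i],c[i]+[x-w,y-w]);return c[i]+[x-w,y-w]
P={}
for k,a,b in(('L',(284,276),(201,274)),('R',(352,237),(294,271))):
    pa,pb=dark('scene',a),dark('top',b)
    X,e=tri([(S['scene'][0],pa),(S['top'][0],pb)]);P[k]=X;print(k,X.round(1),np.round(e,1),'top@102',plane(S['top'][0],pb,100)[:2].round(1))
d=P['L']-P['R'];print(np.linalg.norm(d[:2]),np.degrees(np.arctan2(-d[0],d[1])))
Cw=cal('wrist');s=r.sense();T=cv2.Rodrigues(np.array([0,0,0.]))[0]
from scipy.spatial.transform import Rotation as Ro
T=Ro.from_euler('xyz',s['tcp_rot']).as_matrix()
print('cam in tool',T.T@(-Cw[1].T@Cw[2]-s['eef_pos']),'cam axes in tool\n',(T.T@Cw[1].T).round(3),Cw[0][0,0]);print(T.round(3))
print(r.sense()['clock'])
E
```

```text
scene [  7   8  16  15 195] [284.19487179 276.94871795]
top [  7   6  15  15 166] [200.92168675 273.46385542]
L [471.3  35.   95.9] [0. 0.] top@102 [471.5  34.5]
scene [  7   7  15  14 156] [351.76923077 236.84615385]
top [  7   6  15  15 174] [294.09195402 270.14942529]
R [ 476.3 -114.7   95.7] [0.1 0.1] top@102 [ 476.5 -114.5]
149.77017666757556 1.9244346005817168
cam in tool [  67.91739769    0.61388213 -134.18602402] cam axes in tool
 [[ 0.001 -0.964 -0.266]
 [ 1.     0.001  0.   ]
 [ 0.    -0.266  0.964]] 309.7473296289094
[[-0.921  0.39  -0.   ]
 [ 0.39   0.921 -0.001]
 [-0.    -0.001 -1.   ]]
0.1
```

Pads triangulate 149.8 mm apart, with the table turned about 1.9°. Next I move to a low oblique wrist view of the left post, fingers shut.

>>> carry_out([
  {"dp": [-31, -44, 0], "yaw": 7},
  {"dp": [-62, -88, 0], "yaw": 14},
  {"dp": [-93, -132, 0], "yaw": 21},
  {"dp": [-124, -176, 0], "yaw": 28},
  {"dp": [-155, -220, 0], "yaw": 35},
  {"dp": [-186, -264, 0], "yaw": 42},
  {"dp": [-217, -308, 0], "yaw": 49},
  {"dp": [-248, -352, 20], "yaw": 56},
  {"dp": [-279, -396, 60], "yaw": 63},
  {"dp": [-306, -438, 110], "yaw": 67},
  {"dp": [-306, -438, 159], "yaw": 67},
  {"dp": [-306, -438, 159], "yaw": 67},
], fingers=-1)

```text
clock: 1.6
eef_pos: [351.2, 51.6, 77.4]
tcp_rot: [-3.132, 0.001, 1.569]
contact_force: [0.0, 0.9, 0.4]
opening: 0.003
grasp_force: 0.0
```

```bash
python3 - <<'E'
from h import *
C,im=snap('wrist','w1.png');s=r.sense();print(s['clock'],s['eef_pos'],s['tcp_rot'],s['qpos'],-C[1].T@C[2])
for X in([469,80,60],[469,91,98],[471.3,35,102]):print(proj(C,X))
E
```

```text
1.65 [352.98849182  52.43128025  79.52243944] [-3.13595621e+00  7.53415878e-04  1.57035561e+00] [1.43196549e-01 2.08869615e-01 2.30958156e+00 1.04000727e-04
 6.28827730e-01 1.43555106e-01] [352.2087954  119.87679333 211.45764327]
[518.38038282 206.93799873]
[597.70412664 204.4937811 ]
[575.83842427 339.16635959]
```

View pics/w1.png

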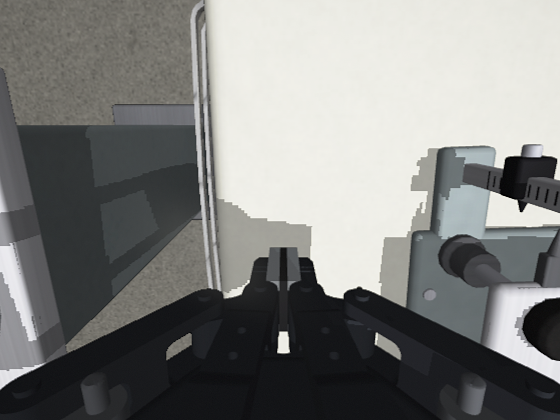

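The wrist picture shows the left wedge tip at (521,211) under the black collar; the pointer tip is off the right edge. I'll step closer.

>>> carry_out([
  {"dp": [0, 37, 0], "yaw": 0},
  {"dp": [0, 37, 0], "yaw": 0},
  {"dp": [0, 37, 0], "yaw": 0},
  {"dp": [0, 37, 0], "yaw": 0},
])

```text
clock: 2.15
eef_pos: [391.3, 53.2, 81.3]
tcp_rot: [3.141, -0.0, 1.572]
contact_force: [0.1, 0.4, -0.1]
opening: -0.001
grasp_force: 0.0
```

```bash
python3 - <<'E'
from h import *
C,im=snap('wrist','w2.png');s=r.sense();print(s['clock'],s['eef_pos'],s['qvel'].round(3) if hasattr(s['qvel'],'round') else s['qvel'])
cv2.imwrite('pics/w2c.png',cv2.resize(im[120:320,360:560,::-1],None,fx=3,fy=3,interpolation=cv2.INTER_CUBIC))
E
```

```text
2.2 [391.28538743  53.13577058  81.0722053 ] [-0.002  0.012 -0.    -0.001 -0.006 -0.002]
```

View pics/w2c.png

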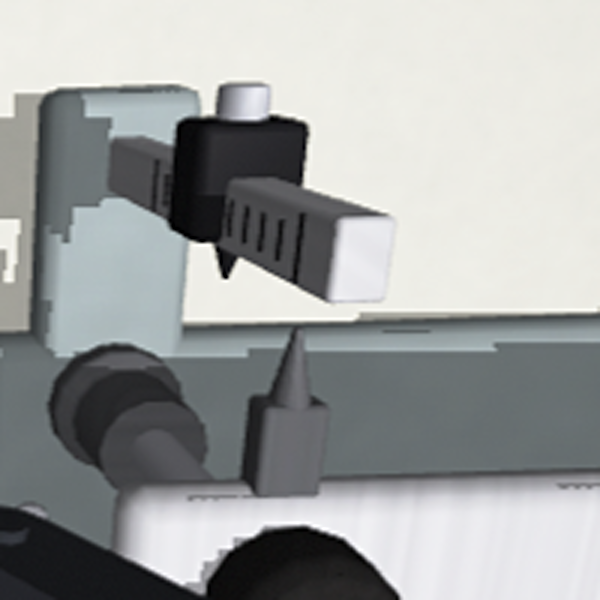

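>>> carry_out([
  {"dp": [0, 0, -35], "yaw": 0},
  {"dp": [0, 0, -70], "yaw": 0},
  {"dp": [0, 50, -80], "yaw": 0},
  {"dp": [0, 100, -80], "yaw": 0},
  {"dp": [0, 150, -80], "yaw": 0},
  {"dp": [0, 150, -80], "yaw": 0},
  {"dp": [0, 150, -80], "yaw": 0},
  {"dp": [0, 150, -80], "yaw": 0},
])

```text
clock: 3.2
eef_pos: [540.1, 52.9, 160.2]
tcp_rot: [-3.14, 0.0, 1.572]
contact_force: [0.1, 0.0, 0.1]
opening: -0.0
grasp_force: 0.0
```

```bash
python3 - <<'E'
from h import *
C,im=snap('wrist','w3.png');s=r.sense();print(s['clock'],s['eef_pos'])
p=proj(C,[469,80,70]).astype(int);print(p,-C[1].T@C[2])
x0,y0=max(0,min(p[0]-80,400)),max(0,min(p[1]-80,260))
print(x0,y0);cv2.imwrite('pics/w3c.png',cv2.resize(im[y0:y0+160,x0:x0+160,::-1],None,fx=3.75,fy=3.75,interpolation=cv2.INTER_CUBIC))
E
```

```text
3.25 [540.40009387  52.93706133 160.33830639]
[186 182] [539.88170707 121.01159678 294.38257206]
106 102
```

View pics/w3c.png

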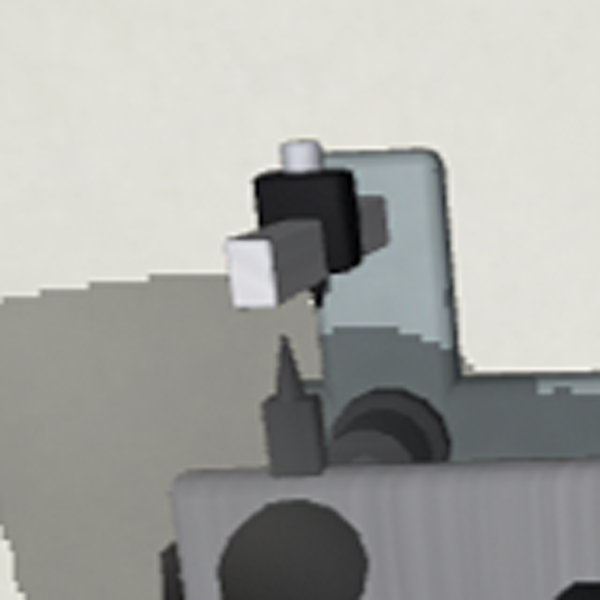

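Wrist front view: left index tip at crop (224,280), pointer tip (297,329). Wrist rear view: index tip (319,306), pointer tip (286,335). Now the same two views at the right post.

>>> carry_out([
  {"dp": [-40, 0, -15], "yaw": 0},
  {"dp": [-90, 0, -15], "yaw": 0},
  {"dp": [-140, 0, -15], "yaw": 0},
  {"dp": [-190, 0, -10], "yaw": 0},
  {"dp": [-240, 0, 0], "yaw": 0},
  {"dp": [-240, 0, 0], "yaw": 0},
  {"dp": [-240, 0, 0], "yaw": 0},
  {"dp": [-240, 0, 0], "yaw": 0},
])

```text
clock: 4.25
eef_pos: [541.8, -185.9, 160.6]
tcp_rot: [3.141, -0.0, 1.573]
contact_force: [-0.3, 0.1, -0.5]
opening: -0.001
grasp_force: 0.0
```

```bash
python3 - <<'E'
from h import *
C,im=snap('wrist','w4.png');s=r.sense();print(s['clock'],s['eef_pos'],proj(C,[478,-160,70]))
E
```

```text
4.3 [ 541.9379761  -185.88908892  160.60174804] [196.56187106 184.45663297]
```

>>> carry_out([
  {"dp": [0, -50, 0], "yaw": 0},
  {"dp": [0, -100, 0], "yaw": 0},
  {"dp": [0, -145, 0], "yaw": 0},
  {"dp": [0, -145, 40], "yaw": 0},
  {"dp": [0, -145, 80], "yaw": 0},
  {"dp": [0, -145, 80], "yaw": 0},
  {"dp": [0, -145, 80], "yaw": 0},
  {"dp": [0, -145, 80], "yaw": 0},
])

```text
clock: 5.3
eef_pos: [398.0, -187.4, 81.7]
tcp_rot: [3.139, 0.001, 1.572]
contact_force: [1.1, -0.1, 0.2]
opening: -0.003
grasp_force: 0.0
```

```bash
python3 - <<'E'
from h import *
C,im=snap('wrist','w5.png');s=r.sense();print(s['clock'],s['eef_pos'])
a=cv2.imread('pics/w4.png');L=[]
for f,C_ in(('w4',None),('w5',None)):
    z=np.load(f'pics/{f}.png.npz');p=proj((z['K'],z['R'],z['t']),[478,-160,72]).astype(int)
    x0,y0=np.clip(p-[50,75],0,[460,270]);print(f,x0,y0)
    L.append(cv2.resize(cv2.imread(f'pics/{f}.png')[y0:y0+150,x0:x0+100],None,fx=4,fy=4,interpolation=cv2.INTER_CUBIC))
cv2.imwrite('pics/R.png',np.hstack(L))
E
```

```text
5.35 [ 397.88251286 -187.46972297   81.58150018]
w4 145 109
w5 399 137
```

View pics/R.png

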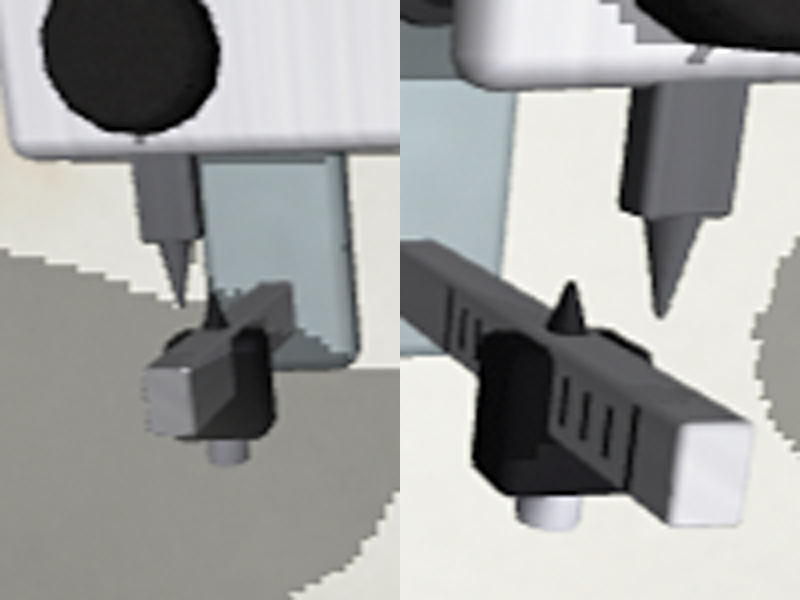

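Right rear view (left half): pointer tip (182,305), index tip (213,284). Right front view (right half): pointer tip (260,317), index tip (171,282), after subtracting the 400 offset.

```bash
cat > m.py <<'E'
from h import *
def V(f):
    z=np.load(f'pics/{f}.png.npz');return z['K'],z['R'],z['t']
def px(c,s,o):return (np.array(c)+.5)/s-.5+o
E
python3 - <<'E'
from m import *
D={'L':{'ptr':[('w2',(297,329),3,(360,120)),('w3',(286,335),3.75,(106,102))],'idx':[('w2',(224,280),3,(360,120)),('w3',(319,306),3.75,(106,102))],'post':[('w2',(363,259),3,(360,120)),('w3',(251,272),3.75,(106,102))]},
'R':{'ptr':[('w5',(260,317),4,(399,137)),('w4',(182,305),4,(145,109))],'idx':[('w5',(171,282),4,(399,137)),('w4',(213,284),4,(145,109))],'post':[('w5',(310,474),4,(399,137)),('w4',(169,402),4,(145,109))]}}
for k in D:
  for n in D[k]:
    X,e=tri([(V(f),px(c,s,o)) for f,c,s,o in D[k][n]]);print(k,n,X.round(1),np.round(e,1))
E
```

```text
L ptr [469.8  76.7  84. ] [0.2 0.2]
L idx [469.4  77.9  61.4] [0.3 0.3]
L post [469.1  90.7  97.1] [0. 0.]
R ptr [ 477.6 -157.7   84.6] [0.2 0.2]
R idx [ 477.7 -158.2   64.9] [0.9 0.9]
R post [ 478.  -171.4   96.8] [0.1 0.1]
```

Relative to the pointer at 85 mm, the left index is about 22.6 mm lower and the right about 19.7 mm, so pad travel is about 17.5 and 15.3 mm. I move above the left pad, turning so the camera looks from the front.

>>> carry_out([
  {"dp": [0, 0, -45], "yaw": -10},
  {"dp": [0, 0, -90], "yaw": -20},
  {"dp": [40, 20, -90], "yaw": -30},
  {"dp": [80, 40, -90], "yaw": -40},
  {"dp": [120, 55, -90], "yaw": -50},
  {"dp": [160, 73, -90], "yaw": -60},
  {"dp": [200, 73, -90], "yaw": -70},
  {"dp": [222, 73, -90], "yaw": -80},
  {"dp": [222, 73, -75], "yaw": -90},
  {"dp": [222, 73, -60], "yaw": -90},
  {"dp": [222, 73, -60], "yaw": -90},
  {"dp": [222, 73, -60], "yaw": -90},
])

```text
clock: 6.85
eef_pos: [469.9, 34.6, 140.6]
tcp_rot: [3.142, 0.0, 3.139]
contact_force: [0.0, 0.1, -0.1]
opening: 0.001
grasp_force: 0.0
```

```bash
python3 - <<'E'
from m import *
C,im=snap('wrist','w6.png');Z=[]
for i in range(4):
    s=r.sense();Z.append(np.r_[s['eef_pos'],s['contact_force']]);r.grab_frame('wrist')
print(np.array(Z).round(2),s['tcp_rot'],proj(C,[469.8,77,85]),proj(C,[469.4,77.9,61.4]),s['clock'])
E
```

```text
[[ 4.7004e+02  3.4600e+01  1.4072e+02 -5.0000e-01  3.5000e-01  7.0000e-01]
 [ 4.7012e+02  3.4630e+01  1.4076e+02 -6.9000e-01 -5.3000e-01 -2.4000e-01]
 [ 4.7008e+02  3.4650e+01  1.4074e+02  2.3000e-01  2.2000e-01 -2.2000e-01]
 [ 4.7004e+02  3.4700e+01  1.4070e+02 -4.5000e-01 -1.0900e+00 -9.3000e-01]] [3.14152244e+00 7.57688873e-04 3.14105787e+00] [347.17593116 232.97803521] [341.93099377 221.46445344] 7.05
```

>>> carry_out([
  {"dp": [-1, 0, 12], "yaw": 0},
  {"dp": [-1, 0, 22], "yaw": 0},
  {"dp": [-1, 0, 28], "yaw": 0},
  {"dp": [-1, 0, 28], "yaw": 0},
  {"dp": [-1, 0, 28], "yaw": 0},
])

```text
clock: 7.72
eef_pos: [470.8, 34.9, 112.3]
tcp_rot: [-3.142, 0.0, -3.141]
contact_force: [0.5, 0.1, -0.2]
opening: -0.004
grasp_force: 0.0
```

>>> carry_out([
  {"dp": [0, 0, 1], "yaw": 0},
  {"dp": [0, 0, 2], "yaw": 0},
  {"dp": [0, 0, 3], "yaw": 0},
  {"dp": [0, 0, 4], "yaw": 0},
  {"dp": [0, 0, 4], "yaw": 0},
])

```text
clock: 8.35
eef_pos: [470.7, 34.9, 108.3]
tcp_rot: [3.142, -0.0, -3.141]
contact_force: [-0.0, 0.1, 0.8]
opening: 0.001
grasp_force: 0.5
```

>>> carry_out([
  {"dp": [0, 0, 3], "yaw": 0},
  {"dp": [0, 0, 5], "yaw": 0},
  {"dp": [0, 0, 7], "yaw": 0},
  {"dp": [0, 0, 8], "yaw": 0},
  {"dp": [0, 0, 8], "yaw": 0},
  {"dp": [0, 0, 8], "yaw": 0},
])

```text
clock: 9.1
eef_pos: [470.4, 34.9, 100.3]
tcp_rot: [3.141, -0.001, -3.141]
contact_force: [-2.4, 1.7, 5.9]
opening: -0.001
grasp_force: 2.7
```

```bash
python3 - <<'E'
from m import *
C,im=snap('wrist','w7.png');Z=[]
for i in range(4):
    s=r.sense();Z.append(np.r_[s['eef_pos'],s['contact_force']]);r.grab_frame('wrist')
print(np.mean(Z,0).round(2),s['clock'])
p=proj(C,[469.5,77,65]).astype(int);x0,y0=p-[30,35];print(x0,y0,p)
cv2.imwrite('pics/w7c.png',cv2.resize(im[y0:y0+70,x0:x0+70,::-1],None,fx=8,fy=8,interpolation=cv2.INTER_CUBIC))
E
```

```text
[470.44  34.94 100.26  -3.05   1.86   5.28] 9.3
323 208 [353 243]
```

View pics/w7c.png

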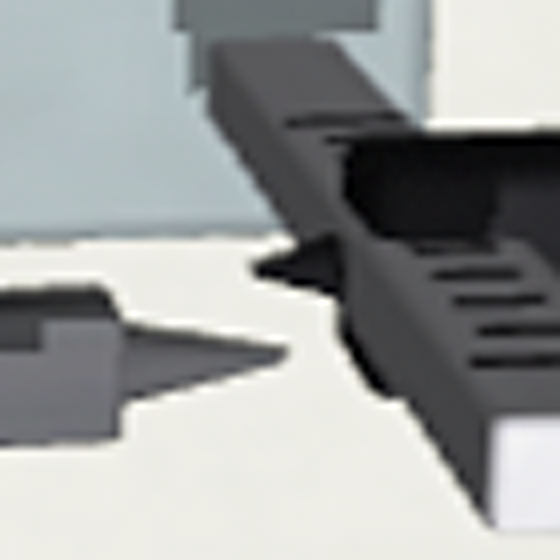

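The press picture shows the index tip at crop (253,268) and the pointer tip at (287,352), still above it.

```bash
cat >> m.py <<'E'
def zx(C,p,x):
    o,d=ray(C,p);return o+d*(x-o[0])/d[0]
E
python3 - <<'E'
from m import *
C=V('w7')
for n,c,x in(('idx',(253,268),469.4),('ptr',(287,352),469.8)):
    print(n,zx(C,px(c,8,(323,208)),x).round(2))
# rate near: image px per mm at tip
print(proj(C,[469.6,77,75])-proj(C,[469.6,77,65]))
E
```

```text
idx [469.4   78.22  61.19]
ptr [469.8   77.26  76.18]
[3.96229162 6.66051578]
```

>>> carry_out([
  {"dp": [0, 0, 3], "yaw": 0},
  {"dp": [0, 0, 6], "yaw": 0},
  {"dp": [0, 0, 8], "yaw": 0},
  {"dp": [0, 0, 9.5], "yaw": 0},
  {"dp": [0, 0, 9.5], "yaw": 0},
  {"dp": [0, 0, 9.5], "yaw": 0},
])

```text
clock: 10.1
eef_pos: [470.4, 35.0, 90.8]
tcp_rot: [3.141, -0.001, -3.141]
contact_force: [-3.5, 3.4, 6.8]
opening: -0.005
grasp_force: 3.7
```

```bash
python3 - <<'E'
from m import *
C,im=snap('wrist','w8.png');Z=[]
for i in range(2):
    s=r.sense();Z.append(np.r_[s['eef_pos'],s['contact_force']]);r.grab_frame('wrist')
print(np.mean(Z,0).round(2),s['clock'])
p=proj(C,[469.5,77.5,62]).astype(int);x0,y0=p-[35,35];print(x0,y0,p)
cv2.imwrite('pics/w8c.png',cv2.resize(im[y0:y0+70,x0:x0+70,::-1],None,fx=8,fy=8,interpolation=cv2.INTER_CUBIC))
E
```

```text
[470.35  35.01  90.81  -3.57   3.27   6.52] 10.2
321 212 [356 247]
```

View pics/w8c.png

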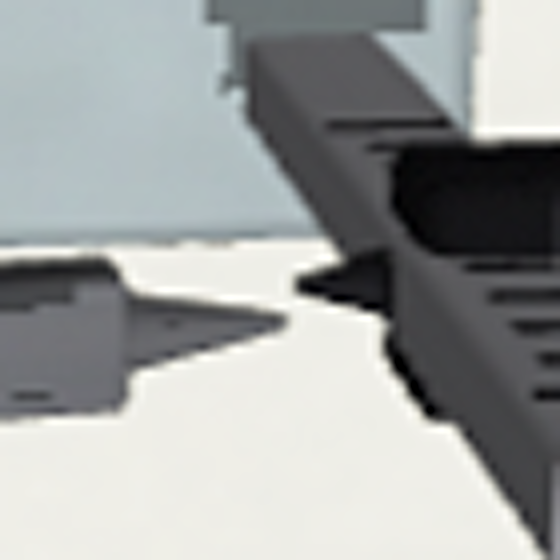

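Now the index tip is at crop (296,284) and the pointer tip at (286,321): closer, but still above it.

```bash
python3 - <<'E'
from m import *
C=V('w8')
for n,c in(('idx',(296,284)),('ptr',(286,321))):
    for x in (469.4,469.8,470.3): print(n,x,zx(C,px(c,8,(321,212)),x).round(2))
C=V('w7');print(zx(C,px((287,352),8,(323,208)),469.8))
S=(cal('scene'));print(proj(S,[469.6,77,85]),proj(S,[469.6,77,62]))
E
```

```text
idx 469.4 [469.4   78.16  61.07]
idx 469.8 [469.8   78.41  60.09]
idx 470.3 [470.3   78.73  58.85]
ptr 469.4 [469.4   75.93  67.75]
ptr 469.8 [469.8   76.17  66.8 ]
ptr 470.3 [470.3   76.47  65.62]
[469.8         77.26051785  76.1775121 ]
[262.96697222 294.58099046] [263.31450476 304.26272327]
```

```bash
cat >> m.py <<'E'
def tips(im,C,Xm,side,thr=130,w=35,s=8):
    # im RGB; side=+1: index to the right of pointer in the image (left corner), -1: mirrored
    x0,y0=proj(C,Xm).astype(int)-[w,w]
    g=cv2.cvtColor(im,cv2.COLOR_RGB2GRAY)[y0:y0+2*w,x0:x0+2*w]
    if side<0:g=g[:,::-1].copy()
    G=cv2.resize(g,None,fx=s,fy=s,interpolation=cv2.INTER_CUBIC);m=(G<thr).astype(np.uint8)
    n,l,st,c=cv2.connectedComponentsWithStats(m);out=[]
    for key in('ptr','idx'):
        best=None
        for i in range(1,n):
            if st[i,4]<2500:continue
            ys,xs=np.where(l==i)
            if key=='ptr' and xs.min()==0 and ys.min()>150:
                e=xs.max();p=(e,ys[xs>=e-6].mean())
                if best is None or st[i,4]>best[0]:best=(st[i,4],p)
            if key=='idx' and xs.max()==2*w*s-1:
                k=ys>(w*s-110);k&=ys<w*s+90;e=xs[k].min();p=(e,ys[k&(xs<=e+6)].mean())
                if best is None or st[i,4]>best[0]:best=(st[i,4],p)
        if best is None:out.append(None);continue
        u,v=best[1]
        if side<0:u=2*w*s-1-u
        out.append((px((u,v),s,(x0,y0)),(u,v)))
    return out
E
python3 - <<'E'
from m import *
for f,z in(('w7',65),('w8',62)):
    im=cv2.imread(f'pics/{f}.png')[:,:,::-1].copy();C=V(f);print(tips(im,C,[469.5,77.5,z],1))
E
```

```text
[(array([358.0625    , 251.67567568]), (np.int64(316), np.float64(352.9054054054054))), (array([353.4375    , 232.12771739]), (np.int64(279), np.float64(196.52173913043478)))]
[(array([355.9375    , 251.69699367]), (np.int64(283), np.float64(321.0759493670886))), (array([355.5625   , 233.2358871]), (np.int64(280), np.float64(173.38709677419354)))]
```

>>> carry_out([
  {"dp": [0, 0, 1.5], "yaw": 0},
  {"dp": [0, 0, 3], "yaw": 0},
  {"dp": [0, 0, 3], "yaw": 0},
])

```text
clock: 10.62
eef_pos: [470.5, 35.0, 87.8]
tcp_rot: [3.141, -0.001, -3.141]
contact_force: [-5.5, 2.3, 6.3]
opening: 0.001
grasp_force: 4.0
```

```bash
python3 - <<'E'
from m import *
C,im=snap('wrist','w9.png');s=r.sense();print(s['clock'],s['eef_pos'],s['contact_force'])
a,b=tips(im,C,[469.5,77.5,62],1);print(a,b)
if a and b:
    for x in(469.8,470.3,470.8):print(zx(C,a[0],x).round(2))
    print(zx(C,b[0],469.4).round(2))
E
```

```text
10.675 [470.4597681   35.04728621  87.85897323] [-3.04191113  2.70257239  6.95898884]
(array([355.1875, 251.675 ]), (np.int64(261), np.float64(304.9))) (array([357.4375    , 235.29779412]), (np.int64(279), np.float64(173.88235294117646)))
[469.8   75.51  63.97]
[470.3   75.8   62.79]
[470.8   76.1   61.61]
[469.4   82.55  38.78]
```

```bash
python3 - <<'E'
from m import *
from scipy.optimize import least_squares
idx=[(V('w2'),px((224,280),3,(360,120))),(V('w3'),px((319,306),3.75,(106,102))),(V('w7'),px((253,268),8,(323,208))),(V('w8'),px((296,284),8,(321,212)))]
ptr=[(V('w2'),px((297,329),3,(360,120))),(V('w3'),px((286,335),3.75,(106,102)))]
im=cv2.imread('pics/w6.png')[:,:,::-1].copy();a,b=tips(im,V('w6'),[469.8,77,82],1);print('w6',a)
if a: ptr.append((V('w6'),a[0]))
mv=[(V('w7'),px((287,352),8,(323,208))),(V('w8'),px((286,321),8,(321,212))),(V('w9'),np.array([355.1875,251.675]))]
n=np.array([.47,-.88]);c,sn=np.cos(.0336),np.sin(.0336);n=np.array([c*n[0]-sn*n[1],sn*n[0]+c*n[1]])
def P(X0,th,h): # tip rotated about diagonal axis, h = height of tip above axis at rest
    return np.r_[X0[:2]+n*(169-169*np.cos(th)-h*np.sin(th)),X0[2]-169*np.sin(th)+h*(np.cos(th)-1)]
for h in(-5,5,):
  def f(q):
    I=q[:3];X0=np.r_[q[6],q[3:5]] ;t=[q[5],q[7],q[8]]
    e=[proj(C,I)-p for C,p in idx]+[proj(C,X0)-p for C,p in ptr]+[proj(C,P(X0,th,h))-p for (C,p),th in zip(mv,t)]
    return np.r_[np.ravel(e),(X0[0]-I[0])/.3]
  s=least_squares(f,[469.5,78,61,77,84,.05,469.6,.1,.13]);q=s.x
  print(h,'idx',q[:3].round(2),'ptr0',q[[6,3,4]].round(2),'th',q[[5,7,8]].round(4),'z',[P(np.r_[q[6],q[3:5]],t,h).round(2) for t in q[[5,7,8]]],'pad',(132*q[[5,7,8]]).round(1));print(s.fun.reshape(-1)[:-1].reshape(-1,2).round(2).tolist())
E
```

```text
w6 (array([346.5625    , 232.18055556]), (np.int64(288), np.float64(292.94444444444446)))
-5 idx [469.28  77.98  61.61] ptr0 [469.28  77.02  84.54] th [0.0419 0.1032 0.1242] z [array([469.46,  76.72,  77.45]), array([469.99,  75.8 ,  67.15]), array([470.24,  75.36,  63.63])] pad [ 5.5 13.6 16.4]
[[0.01, -0.52], [-0.34, 0.39], [-0.22, 0.07], [-0.07, 0.16], [-0.31, -0.83], [-1.02, 0.07], [0.55, -0.2], [-0.41, 0.34], [-0.54, 0.56], [-0.45, 0.5]]
5 idx [469.47  77.99  61.36] ptr0 [469.57  76.66  84.31] th [0.0418 0.1046 0.1264] z [array([469.54,  76.71,  77.24]), array([469.78,  76.31,  66.64]), array([469.93,  76.04,  62.97])] pad [ 5.5 13.8 16.7]
[[0.15, -0.67], [0.0, 0.32], [-0.32, 0.21], [-0.19, 0.3], [-0.06, -0.22], [-0.44, 0.52], [-0.1, 0.11], [-0.52, 0.33], [0.2, -0.16], [0.54, -0.49]]
```

Fit puts the pointer about 1.6 mm above the mark; pressing 1.3 mm more and holding.

>>> carry_out([
  {"dp": [0, 0, 0.7], "yaw": 0},
  {"dp": [0, 0, 1.3], "yaw": 0},
  {"dp": [0, 0, 1.3], "yaw": 0},
  {"dp": [0, 0, 1.3], "yaw": 0},
])

```text
clock: 11.18
eef_pos: [470.5, 35.0, 86.6]
tcp_rot: [3.141, -0.0, -3.141]
contact_force: [-3.8, 3.3, 8.1]
opening: -0.002
grasp_force: 4.1
```

```bash
python3 - <<'E'
from m import *
C,im=snap('wrist','w10.png');s=r.sense();print(s['clock'],s['eef_pos'],s['contact_force'])
a,b=tips(im,C,[469.5,77.5,62],1);print(a)
for x in(469.8,470,470.3):print(zx(C,a[0],x).round(2))
x0,y0=proj(C,[469.5,77.5,62]).astype(int)-[35,35];print(x0,y0,'pred idx',(proj(C,[469.47,78,61.4])-[x0,y0]+.5)*8-.5)
cv2.imwrite('pics/w10c.png',cv2.resize(im[y0:y0+70,x0:x0+70,::-1],None,fx=8,fy=8,interpolation=cv2.INTER_CUBIC))
E
```

```text
11.225 [470.47338144  35.02041739  86.60135065] [-3.96069231  3.16235475  7.54503087]
(array([354.9375    , 251.48973881]), (np.int64(259), np.float64(295.4179104477612)))
[469.8   75.4   62.64]
[470.    75.52  62.16]
[470.3   75.7   61.45]
323 215 pred idx [292.8543606  284.00452863]
```

View pics/w10c.png

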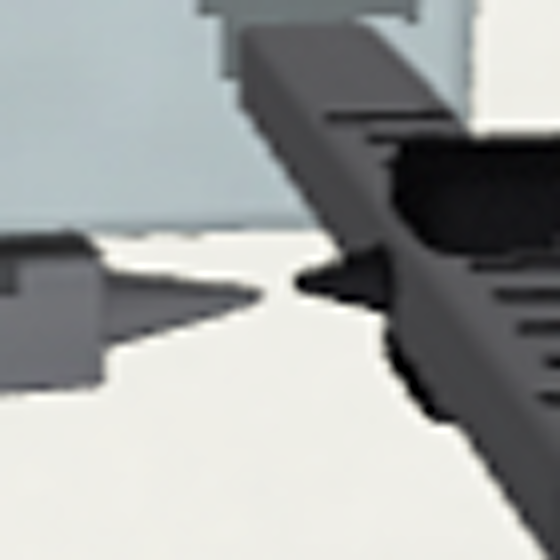

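Index tip is at crop (293,282), pointer tip at (259,295): nearly level, about 0.8 mm above. A last 0.6 mm, hold, then release slowly.

>>> carry_out([
  {"dp": [0, 0, 0.6], "yaw": 0},
  {"dp": [0, 0, 0.6], "yaw": 0},
  {"dp": [0, 0, 0.6], "yaw": 0},
  {"dp": [0, 0, 0.6], "yaw": 0},
  {"dp": [0, 0, 0.6], "yaw": 0},
  {"dp": [0, 0, 0.6], "yaw": 0},
  {"dp": [0, 0, 0.6], "yaw": 0},
  {"dp": [0, 0, 0.6], "yaw": 0},
  {"dp": [0, 0, 0.6], "yaw": 0},
  {"dp": [0, 0, 0.6], "yaw": 0},
])

```text
clock: 12.48
eef_pos: [470.5, 35.0, 86.0]
tcp_rot: [3.141, -0.0, -3.141]
contact_force: [-4.6, 3.0, 7.2]
opening: 0.002
grasp_force: 4.2
```

```bash
python3 - <<'E'
from m import *
C,im=snap('wrist','w11.png');s=r.sense();print(s['clock'],s['eef_pos'],s['contact_force'])
a,b=tips(im,C,[469.5,77.5,62],1);print(a)
for x in(469.8,470,470.3):print(zx(C,a[0],x).round(2))
E
```

```text
12.525 [470.52718144  35.03115884  86.04323851] [-3.49737512  2.21123663  7.88017612]
(array([354.5625    , 251.55608974]), (np.int64(256), np.float64(295.94871794871796)))
[469.8   75.16  62.21]
[470.    75.28  61.74]
[470.3   75.45  61.03]
```

>>> carry_out([
  {"dp": [0, 0, -4], "yaw": 0},
  {"dp": [0, 0, -8], "yaw": 0},
  {"dp": [0, 0, -12], "yaw": 0},
  {"dp": [0, 0, -16], "yaw": 0},
  {"dp": [0, 0, -21], "yaw": 0},
  {"dp": [0, 0, -28], "yaw": 0},
  {"dp": [0, 0, -40], "yaw": 0},
  {"dp": [0, 0, -56], "yaw": 0},
  {"dp": [0, 0, -56], "yaw": 0},
  {"dp": [0, 0, -56], "yaw": 0},
])

```text
clock: 13.78
eef_pos: [470.6, 34.8, 141.8]
tcp_rot: [-3.142, 0.0, -3.141]
contact_force: [-0.9, -0.1, -0.5]
opening: -0.0
grasp_force: 0.0
```

```bash
python3 - <<'E'
from m import *
C,im=snap('wrist','w12.png');s=r.sense();print(s['clock'],s['eef_pos'],s['tcp_rot'],s['contact_force'])
a,b=tips(im,C,[469.8,77,82],1);print(a,proj(C,[469.6,76.7,84.3]))
E
```

```text
13.825 [470.48172529  34.81965178 141.56901982] [-3.14153622e+00 -3.58900153e-04 -3.14097483e+00] [0.31116529 0.23478392 0.1175133 ]
(array([346.0625    , 230.58423913]), (np.int64(292), np.float64(296.17391304347825))) [345.81875606 230.77976561]
```

Left corner held level for over 1 s and sprung back fully. Now the right pad.

>>> carry_out([
  {"dp": [0, -40, -10], "yaw": 0},
  {"dp": [-3, -80, -10], "yaw": 0},
  {"dp": [-6, -120, -5], "yaw": 0},
  {"dp": [-6, -149.5, 0], "yaw": 0},
  {"dp": [-6, -149.5, 0], "yaw": 0},
  {"dp": [-6, -149.5, 0], "yaw": 0},
  {"dp": [-6, -149.5, 0], "yaw": 0},
])

```text
clock: 14.7
eef_pos: [476.7, -113.8, 141.8]
tcp_rot: [3.141, -0.0, -3.14]
contact_force: [0.2, -0.3, -0.2]
opening: 0.002
grasp_force: 0.0
```

```bash
python3 - <<'E'
from m import *
C,im=snap('wrist','w13.png');s=r.sense();print(s['clock'],s['eef_pos'])
a,b=tips(im,C,[477.6,-157.7,82],-1);print(a,proj(C,[477.6,-157.7,84.5]))
E
```

```text
14.75 [ 476.82826296 -113.78974175  141.90364457]
(array([214.6875    , 233.28339041]), (np.int64(281), np.float64(293.7671232876712))) [214.68049821 233.42037444]
```

>>> carry_out([
  {"dp": [0, 0, 12], "yaw": 0},
  {"dp": [0, 0, 22], "yaw": 0},
  {"dp": [0, 0, 29], "yaw": 0},
  {"dp": [0, 0, 33], "yaw": 0},
  {"dp": [0, 0, 37], "yaw": 0},
  {"dp": [0, 0, 41], "yaw": 0},
  {"dp": [0, 0, 45], "yaw": 0},
  {"dp": [0, 0, 48], "yaw": 0},
  {"dp": [0, 0, 48], "yaw": 0},
  {"dp": [0, 0, 48], "yaw": 0},
])

```text
clock: 16.0
eef_pos: [476.4, -114.9, 94.0]
tcp_rot: [-3.141, -0.001, -3.141]
contact_force: [-4.6, -2.9, 6.5]
opening: 0.0
grasp_force: 3.2
```

```bash
python3 - <<'E'
from m import *
C,im=snap('wrist','w14.png');s=r.sense();print(s['clock'],s['eef_pos'],s['contact_force'])
X=[477.6,-158,65];a,b=tips(im,C,X,-1);print(a)
if a:
  for x in(477.6,478):print(zx(C,a[0],x).round(2))
x0,y0=proj(C,X).astype(int)-[35,35];print(x0,y0,'pred idx',(proj(C,[477.7,-158.2,64.9])-[x0,y0]+.5)*8-.5)
cv2.imwrite('pics/w14c.png',cv2.resize(im[y0:y0+70,x0:x0+70,::-1],None,fx=8,fy=8,interpolation=cv2.INTER_CUBIC))
E
```

```text
16.05 [ 476.43305026 -114.92550449   94.03962559] [-4.42760224 -3.58548824  6.21276826]
(array([204.9375    , 254.64236111]), (np.int64(283), np.float64(320.6388888888889)))
[ 477.6  -157.06   70.33]
[ 478.   -157.31   69.41]
170 215 pred idx [285.65908513 291.09820959]
```

View pics/w14c.png

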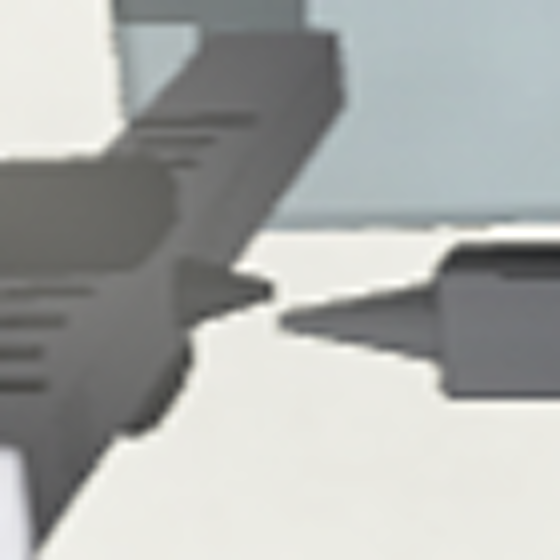

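The right index tip is at crop (273,292) and the pointer tip at (280,321), still above it.

```bash
cat > fr.py <<'E'
from m import *
from scipy.optimize import least_squares
idx=[(V('w5'),px((171,282),4,(399,137))),(V('w4'),px((213,284),4,(145,109))),(V('w14'),px((273,292),8,(170,215)))]
ptr=[(V('w5'),px((260,317),4,(399,137))),(V('w4'),px((182,305),4,(145,109))),(V('w13'),np.array([214.6875,233.283]))]
n=np.array([.47,.88]);c,sn=np.cos(.0336),np.sin(.0336);n=np.array([c*n[0]-sn*n[1],sn*n[0]+c*n[1]])
def P(X0,th,h):
    return np.r_[X0[:2]+n*(169-169*np.cos(th)-h*np.sin(th)),X0[2]-169*np.sin(th)+h*(np.cos(th)-1)]
def fit(mv,h=5):
  def f(q):
    I=q[:3];X0=q[3:6]
    e=[proj(C,I)-p for C,p in idx]+[proj(C,X0)-p for C,p in ptr]+[proj(C,P(X0,th,h))-p for (C,p),th in zip(mv,q[6:])]
    return np.r_[np.ravel(e),(X0[0]-I[0])/.3]
  s=least_squares(f,np.r_[477.6,-158,65,477.6,-157.7,84.5,[.1]*len(mv)]);q=s.x
  print(h,'idx',q[:3].round(2),'ptr0',q[3:6].round(2),'pad',(132*q[6:]).round(1),'z',[P(q[3:6],t,h).round(2).tolist() for t in q[6:]]);print(s.fun[:-1].reshape(-1,2).round(2).tolist())
E
python3 - <<'E'
from fr import *
for h in(-5,5):fit([(V('w14'),np.array([204.9375,254.642]))],h)
E
```

```text
-5 idx [ 477.57 -158.68   65.18] ptr0 [ 477.55 -157.88   84.48] pad [11.4] z [[478.02, -156.93, 69.96]]
[[0.17, -0.71], [-0.29, 1.9], [0.61, -0.14], [-0.23, -0.14], [-0.07, 0.42], [-0.28, 0.06], [0.44, 0.43]]
5 idx [ 477.62 -158.7    65.09] ptr0 [ 477.63 -157.69   84.58] pad [11.7] z [[477.73, -157.49, 69.56]]
[[0.19, -0.72], [-0.18, 1.91], [0.61, -0.11], [0.14, -0.47], [-0.03, 0.18], [-0.02, 0.22], [-0.44, -0.35]]
```

>>> carry_out([
  {"dp": [0, 0, 1.5], "yaw": 0},
  {"dp": [0, 0, 3], "yaw": 0},
  {"dp": [0, 0, 3], "yaw": 0},
  {"dp": [0, 0, 3], "yaw": 0},
])

```text
clock: 16.55
eef_pos: [476.5, -114.9, 91.1]
tcp_rot: [-3.141, -0.001, -3.141]
contact_force: [-4.3, -2.8, 6.8]
opening: 0.001
grasp_force: 3.5
```

```bash
python3 - <<'E'
from fr import *
C,im=snap('wrist','w15.png');s=r.sense();print(s['clock'],s['eef_pos'],s['contact_force'])
X=[477.6,-158,65]
x0,y0=proj(C,X).astype(int)-[35,35]
for t in(110,130,150):
    a,b=tips(im,C,X,-1,thr=t);print(t,a)
if a:fit([(V('w14'),np.array([204.9375,254.642])),(C,a[0])])
E
```

```text
16.6 [ 476.46488644 -114.94034809   91.08734993] [-4.22978966 -2.39615085  6.76147985]
110 (array([205.9375    , 254.55172414]), (np.int64(299), np.float64(303.91379310344826)))
130 (array([205.6875    , 254.52083333]), (np.int64(297), np.float64(303.6666666666667)))
150 (array([205.4375    , 254.48055556]), (np.int64(295), np.float64(303.34444444444443)))
5 idx [ 477.64 -158.71   65.07] ptr0 [ 477.65 -157.65   84.61] pad [11.7 14.3] z [[477.75, -157.45, 69.6], [477.84, -157.25, 66.36]]
[[0.2, -0.72], [-0.15, 1.91], [0.61, -0.1], [0.24, -0.56], [-0.01, 0.12], [0.04, 0.26], [-0.36, -0.29], [-0.31, -0.26]]
```

>>> carry_out([
  {"dp": [0, 0, 0.6], "yaw": 0},
  {"dp": [0, 0, 1.1], "yaw": 0},
  {"dp": [0, 0, 1.1], "yaw": 0},
  {"dp": [0, 0, 1.1], "yaw": 0},
])

```text
clock: 17.1
eef_pos: [476.5, -114.9, 90.0]
tcp_rot: [-3.141, -0.0, -3.141]
contact_force: [-5.0, -2.8, 7.2]
opening: 0.0
grasp_force: 3.6
```

```bash
python3 - <<'E'
from fr import *
C,im=snap('wrist','w16.png');s=r.sense();print(s['clock'],s['eef_pos'],s['contact_force'])
X=[477.6,-158,65];a,b=tips(im,C,X,-1);x0,y0=proj(C,X).astype(int)-[35,35];print(x0,y0,a)
if a:fit([(V('w14'),np.array([204.9375,254.642])),(V('w15'),np.array([205.6875,254.52])),(C,a[0])])
cv2.imwrite('pics/w16c.png',cv2.resize(im[y0:y0+70,x0:x0+70,::-1],None,fx=8,fy=8,interpolation=cv2.INTER_CUBIC))
E
```

```text
17.15 [ 476.49744789 -114.94485941   90.02925259] [-4.93260847 -2.20856989  6.99533598]
168 218 (array([205.9375    , 254.49720149]), (np.int64(307), np.float64(295.4776119402985)))
5 idx [ 477.66 -158.71   65.03] ptr0 [ 477.68 -157.57   84.65] pad [11.7 14.4 15.3] z [[477.78, -157.38, 69.65], [477.88, -157.17, 66.27], [477.92, -157.08, 65.09]]
[[0.2, -0.72], [-0.11, 1.92], [0.62, -0.09], [0.38, -0.69], [0.01, 0.03], [0.14, 0.33], [-0.25, -0.2], [-0.36, -0.31], [-0.39, -0.34]]
```

View pics/w16c.png

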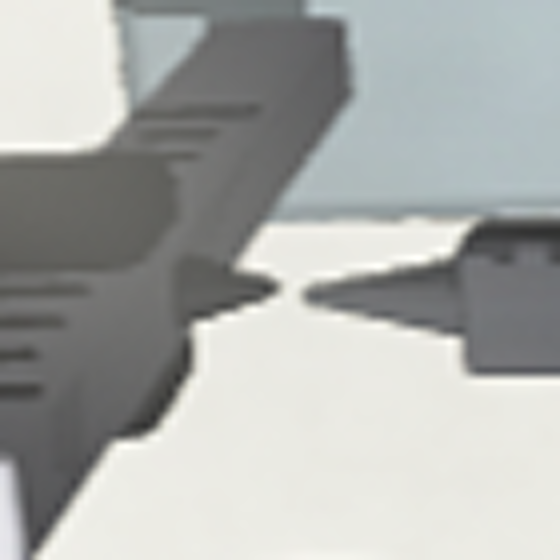

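Index tip at crop (278,291), pointer tip at (307,295): level. Hold, then release and lift clear.

>>> carry_out([
  {"dp": [0, 0, 0.2], "yaw": 0},
  {"dp": [0, 0, 0.2], "yaw": 0},
  {"dp": [0, 0, 0.2], "yaw": 0},
  {"dp": [0, 0, 0.2], "yaw": 0},
  {"dp": [0, 0, 0.2], "yaw": 0},
  {"dp": [0, 0, 0.2], "yaw": 0},
  {"dp": [0, 0, 0.2], "yaw": 0},
  {"dp": [0, 0, 0.2], "yaw": 0},
  {"dp": [0, 0, 0.2], "yaw": 0},
  {"dp": [0, 0, 0.2], "yaw": 0},
])

```text
clock: 18.4
eef_pos: [476.5, -114.9, 89.8]
tcp_rot: [-3.141, -0.0, -3.141]
contact_force: [-4.2, -2.5, 7.3]
opening: -0.001
grasp_force: 3.6
```

>>> carry_out([
  {"dp": [0, 0, -4], "yaw": 0},
  {"dp": [0, 0, -8], "yaw": 0},
  {"dp": [0, 0, -12], "yaw": 0},
  {"dp": [0, 0, -16], "yaw": 0},
  {"dp": [0, 0, -21], "yaw": 0},
  {"dp": [0, 0, -28], "yaw": 0},
  {"dp": [0, 0, -40], "yaw": 0},
  {"dp": [0, 0, -52], "yaw": 0},
  {"dp": [0, 0, -52], "yaw": 0},
  {"dp": [0, 0, -52], "yaw": 0},
])

```text
clock: 19.65
eef_pos: [476.7, -114.6, 141.6]
tcp_rot: [-3.142, 0.0, -3.141]
contact_force: [0.2, 0.1, -0.1]
opening: 0.005
grasp_force: 0.0
```

```bash
python3 - <<'E'
from m import *
from scipy.optimize import least_squares
C,im=snap('wrist','w17.png');s=r.sense();print(s['clock'],s['eef_pos'],s['contact_force'])
print(tips(im,C,[477.6,-157.7,82],-1)[0],proj(C,[477.6,-157.7,84.5]))
a=cv2.imread('pics/top0.png').astype(int);b=snap('top','top1.png')[1][:,:,::-1].astype(int)
m=(abs(a-b).max(2)>40).astype(np.uint8);n,l,st,c=cv2.connectedComponentsWithStats(m);print([x.tolist() for x in st[1:] if x[4]>15])
# left refit with the press series
idx=[(V('w2'),px((224,280),3,(360,120))),(V('w3'),px((319,306),3.75,(106,102))),(V('w7'),px((253,268),8,(323,208))),(V('w8'),px((296,284),8,(321,212))),(V('w10'),px((293,282),8,(323,215)))]
ptr=[(V('w2'),px((297,329),3,(360,120))),(V('w3'),px((286,335),3.75,(106,102))),(V('w6'),np.array([346.56,232.18])),(V('w12'),np.array([346.06,230.58]))]
mv=[(V('w7'),px((287,352),8,(323,208))),(V('w8'),np.array([355.94,251.70])),(V('w9'),np.array([355.19,251.675])),(V('w10'),np.array([354.94,251.49])),(V('w11'),np.array([354.56,251.556]))]
c,sn=np.cos(.0336),np.sin(.0336);n=np.array([[c,-sn],[sn,c]])@[.47,-.88]
P=lambda X,t,h:np.r_[X[:2]+n*(169-169*np.cos(t)-h*np.sin(t)),X[2]-169*np.sin(t)+h*(np.cos(t)-1)]
for h in(-5,0,5):
  f=lambda q:np.r_[np.ravel([proj(C,q[:3])-p for C,p in idx]+[proj(C,q[3:6])-p for C,p in ptr]+[proj(C,P(q[3:6],t,h))-p for (C,p),t in zip(mv,q[6:])]),(q[3]-q[0])/.3]
  o=least_squares(f,np.r_[469.5,78,61,469.6,77,84,[.1]*5]);q=o.x;print(h,o.cost.round(2),q[:6].round(2),(132*q[6:]).round(1),'gap',[(P(q[3:6],t,h)[2]-q[2]).round(2) for t in q[6:]])
E
```

```text
19.7 [ 476.60482325 -114.56939307  141.39079916] [-0.05318204  0.42675582  0.01192177]
(array([215.9375    , 233.37588028]), (np.int64(283), np.float64(294.50704225352115))) [215.87654092 233.54298671]
[[246, 219, 15, 12, 57], [260, 222, 7, 7, 24], [253, 223, 50, 64, 567], [239, 232, 7, 14, 26], [244, 233, 21, 14, 45], [227, 237, 163, 183, 6649], [228, 247, 14, 41, 110], [229, 287, 24, 10, 193], [191, 366, 43, 54, 1379], [359, 366, 27, 54, 1276]]
-5 2.6 [469.25  77.97  61.63 469.23  77.06  84.5 ] [ 5.5 13.8 16.4 17.4 18. ] gap [np.float64(15.85), np.float64(5.24), np.float64(2.01), np.float64(0.69), np.float64(-0.06)]
0 1.03 [469.37  77.99  61.45 469.43  76.83  84.43] [ 5.5 14.  16.6 17.7 18.3] gap [np.float64(15.9), np.float64(5.13), np.float64(1.82), np.float64(0.44), np.float64(-0.31)]
5 1.9 [469.5   78.01  61.27 469.63  76.59  84.29] [ 5.5 14.  16.7 17.8 18.4] gap [np.float64(15.95), np.float64(5.1), np.float64(1.72), np.float64(0.3), np.float64(-0.46)]
```

```bash
python3 -c "
from rig import r
print(r.sign_off())"
```

```text
the job is handed in; nothing more can be done
None
```

I pressed the left front corner, then the right, each to within about 0.5 mm of its index mark by camera measurement; each was held for over a second and sprung fully back, and the job was handed in at about 20 s with the arm clear. The before/after top pictures could not confirm that the plaster model stayed put, because the arm and its shadow covered it.

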